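# Try the moulding-board screw, feel it cross-thread, back it off

### The job

One of the three wing screws of the leather moulding board still stands proud on a length of bare shank. Start it gently clockwise (seen from above); it is cross-threaded and will bind early, so stop as soon as you feel it begin to resist, never forcing it further, then turn it back anticlockwise about an eighth of a turn so that it is free again, and let go. Leave the two tight screws as they are.

Things in the scene. Friction and masses are not known exactly. Their poses are not given: they have to be found in the camera images.
- start_grip (a point): Grip point of the proud wing screw (35 mm of bare 10 mm shank shows). Black head: hub 18 mm across, 10 mm high; on it an upright bar, the wing, 64 long, 10 thick (12 at the ends), 30 high. The point is on the screw's upright axis, 20 mm above the hub, 10 mm below the wing's top, 97 mm above the table. x runs along the wing, z up, turning with it. Pinch along y, fingertips above the hub.
- start_screw (a joint): Turn of the proud screw, rad, growing clockwise seen from above; it does not sink noticeably. Starts at 0 to 0.5. Turns freely (0.03 N m) for 0.5 to 1.0 rad from its start, then the crossed thread bites: torque rises 3 N m per rad. Over 0.35 rad (20 deg, 1 N m) into the rise is forcing it. It can also turn 0.7 rad anticlockwise from its start.
- tight_a_wing (a point): End of the wing, at its top (28 mm from the screw's axis, 72 mm above the table), of one tight wing screw: the same head, seated on the board with no shank showing, 35 mm lower than the proud one. x points from the axis to this end. The fixed plywood board is 220 x 300 mm, its top 30 mm above the table; the screws stand 160 mm or more apart.
- tight_b_wing (a point): The same point on the other tight wing screw.

How it is judged:
On the way:
1. the proud screw has been turned clockwise to where its thread begins to bind (value of joint start_screw above 0.97 rad), for 0.05 s.
At the end, for the whole second after the job is handed in: After being turned to where it binds, the proud screw stands still, turned back anticlockwise by at least 16 and at most 80 degrees from the point where it began to bind (an eighth of a turn is 45 degrees), and is let go (value of joint start_screw between -0.4 and 0.72 rad and velocity of joint start_screw between -0.05 and 0.05 rad/s); the robot touches nothing.
It fails at once if the proud screw is forced more than 0.35 rad (20 degrees) past the point where it begins to bind (value of joint start_screw above 1.35 rad).
It fails at once if a tight screw is turned (its wing's end moves by more than 10 mm) (distance of any of tight_a_wing, tight_b_wing from where it was at the start of the episode above 0.01 m).
It also fails if it takes over 40 s, if anything falls off the work surface, if the arm or the gripper's body presses on something with over 40 N, if the wrist force passes 120 N, or if a joint passes its speed limit or range.

### The arm

A 6-joint arm with a two-finger parallel gripper is mounted at the origin on the work surface. World frame = base frame: x ahead of the robot, y to its left, z up, the work surface at z = 0. Lengths are in m, angles in rad, forces in N, time in s.
With the tool pointing down it reaches from about 0.35 to 0.925 m from the base axis. Payload 6.4 kg.
Tool frame: the origin (TCP) lies between the finger pads; the fingertips stand 14 mm ahead of it and the grasp point (between the pads) lies 5 mm behind it; z points along the fingers, y is the direction in which the jaws open and shut (so a half turn about z gives the same grasp; the last joint's range is limited). The gripper opens to 94 mm and grips with 3 to 60 N. Pads are 16 mm wide; open, the fingers measure 119 mm over their backs; the gripper's body (75 mm by 177 mm) begins 78 mm behind the grasp point.
Start: joints at [0.952, 0.245, 1.558, -0, 1.339, -0.174], TCP at [0.28, 0.587, 0.219] pointing down, gripper open.
Joint ranges: [-3.13, 3.13], [-1.02, 2.26], [0.13, 2.54], [-0.95, 4.09], [0.21, 2.88], [-2.74, 2.74]. Speed limits (rad/s): [2.57, 2.57, 3.14, 3.14, 3.14, 3.14].

### API

Orientations are given as a rotation vector (axis times angle).
In Python, from workcell import arm gives the robot as it stands.
- The arm moves only by the shell command python3 -m creep 'ROWS'. ROWS is JSON, a list of rows, each a list of 7 numbers: the shift along the world's x, y, z each as a share of 0.1 m, from -1 to 1, then the turn, a rotation vector about the world's x, y, z each as a share of pi/2 rad, from -1 to 1, then the closure, from 0 (fully open) to 1 (shut). A call has 1 to 12 rows; each row shifts and turns the commanded pose from where the row before left it; what a row does not reach is not made up. A row lasts 1/8 s, in which the tool goes at most 62.5 mm and 10.7 degrees, less where a joint would pass 70% of its speed; a pose out of reach is approached as far as the arm can. A call with a number of a shift or a turn outside -1 to 1 is refused whole. A call with a gripper value outside its range is refused whole. The fingers move at their own pace and stop on an object; the grip force is fixed at half the most. Time passes only in rows, so rows that do not move let the fingers close. It gives the time, the measured TCP pose, the force and the opening at its end, in the units of the state.
- arm.observe(): the state, without advancing time (a new reading comes with each control period).
- arm.capture(name): name is "side" or "top" or "wrist"; returns a dict with "pixels" (480x640x3 uint8, red, green, blue), "z_map" (480x640 float32, m along the optical axis (not along the pixel's ray), 0 where there is no reading), "intrinsics" (3x3 intrinsics, pixels), "R" (3x3) and "t" (3): a world point X has camera coordinates R X + t. Camera axes: x right, y down, z forward; pixel columns grow to the right and rows downward; lengths in m; the calibration is good to about 2 mm. The wrist camera is an equidistant fisheye: a pixel r from the principal point sees the ray r / f radians off the axis. A picture is of the moment at which its call begins.
- arm.job_done(): hands the job in, once; it reports no verdict.
The state is a dict: "time": time; "qpos": joint angles; "qd": joint speeds; "tau": joint torques, N m; "ee_pos": TCP position; "tool_rot": TCP orientation; "contact_force": force on the tool from outside, world axes, zero at the start; "ft_torque": the same for the moment, N m; "opening": finger opening in m.
Only numpy, scipy, OpenCV 4.12 (cv2) and the standard library are available. Lean on these libraries where they do the work, as an engineer would, in place of code of your own. Each camera call takes 0.05 s, during which the arm holds its last target. There are 200 camera calls.

## Working session

There is one attempt and no reset: what is moved stays moved. The work goes in short steps, Python scripts to look and compute and a shell command to move; the robot and the scene stay as the last step left them, time stands still between calls to the robot, and variables do not carry over. Pictures are saved under pics/ and viewed, about 8 in all and at most 12, crops included, and the job is handed in when it is done.

```bash
mkdir -p pics
python3 - <<'E'
from workcell import arm
import cv2,numpy as np
s=arm.observe();print(s)
ims=[]
for n in("top","side"):
    c=arm.capture(n);np.savez(f"{n}.npz",**c);ims.append(c["pixels"][:,:,::-1]);print(n,c["intrinsics"],c["R"],c["t"])
    cv2.imwrite(f"pics/{n}0.png",ims[-1])
E
```

```text
{'time': 0.0, 'qpos': array([ 9.51912515e-01,  2.45792780e-01,  1.55900953e+00, -3.61119146e-05,
        1.33870891e+00, -1.74111885e-01]), 'qd': array([-0.002184  ,  0.00060364,  0.00024409, -0.00018127, -0.00015437,
       -0.00018819]), 'tau': array([-2.83414149e-03, -4.15847540e+01, -3.14594829e+01,  6.82951603e-02,
        3.34713107e-02, -1.55764069e-04]), 'ee_pos': array([0.279332  , 0.58627566, 0.21836138]), 'tool_rot': array([-6.92732362e-01, -3.06353834e+00,  2.80055216e-03]), 'contact_force': array([-0.1932991 , -0.33071228,  0.11613726]), 'ft_torque': array([-0.01787612, -0.01870902, -0.0156375 ]), 'opening': 0.09407196859359979}
top [[554.51752543   0.         317.30210895]
 [  0.         554.51752543 233.14613368]
 [  0.           0.           1.        ]] [[-0.00125061 -0.99998935 -0.00444272]
 [-0.98223552  0.00206205 -0.18764096]
 [ 0.18764812  0.00412914 -0.98222764]] [0.0373205  0.58679697 0.66199751]
side [[520.86492054   0.         316.05830361]
 [  0.         520.86492054 242.02676982]
 [  0.           0.           1.        ]] [[-0.96698943 -0.25470799  0.00743464]
 [-0.18143198  0.66772663 -0.72195816]
 [ 0.1789242  -0.69947479 -0.69189677]] [0.56196516 0.14736788 0.65302096]
```

View pics/top0.png

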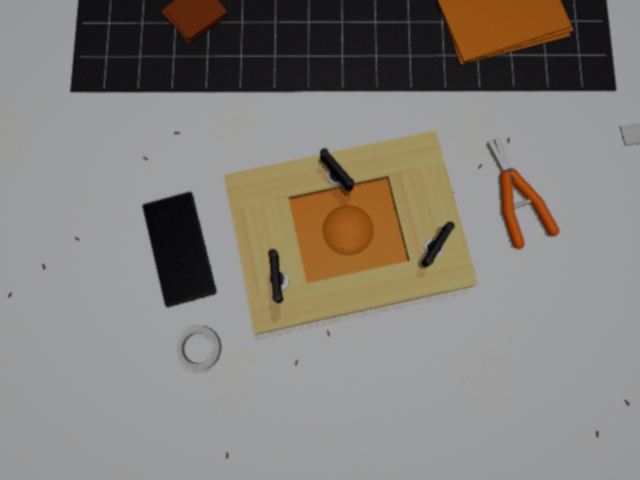

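View pics/side0.png

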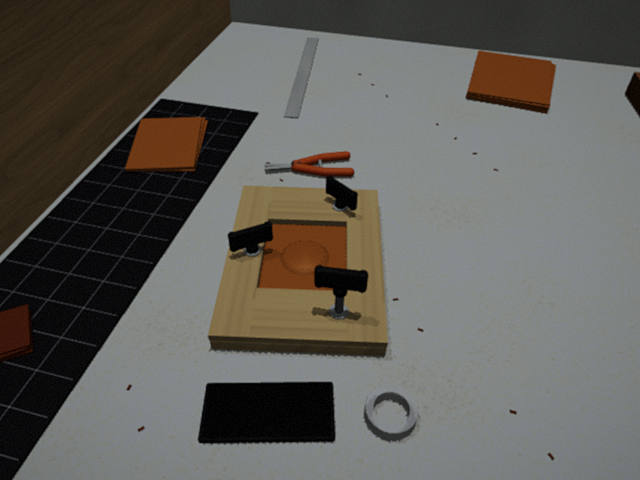

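The top view shows three black wings, at (276,276), (337,170) and (438,244). In the side view the one at (340,280) stands on bare shank. That is the proud screw, at (276,276) in the top view.

```bash
cat > h.py <<'E'
import numpy as np,cv2
def pts(c):
    K=c["intrinsics"];z=c["z_map"];v,u=np.mgrid[:480,:640]
    P=np.stack([(u-K[0,2])/K[0,0]*z,(v-K[1,2])/K[1,1]*z,z],-1)
    return (P-c["t"])@c["R"]
E
python3 - <<'E'
from h import *
for n,boxes in(("top",[(250,240,300,310),(315,145,360,195),(415,215,460,270)]),("side",[(310,258,372,300)])):
    c=np.load(n+".npz");W=pts(c);d=c["pixels"].max(-1)<70
    for b in boxes:
        m=np.zeros((480,640),bool);m[b[1]:b[3],b[0]:b[2]]=1
        m&=d&(c["z_map"]>0)
        p=W[m];zt=np.percentile(p[:,2],95);print(n,len(p),"ztop",zt)
        q=p[p[:,2]>zt-.006] if n=="top" else p[p[:,2]>.07]
        r=cv2.minAreaRect((q[:,:2]*1000).astype(np.float32))
        dr=np.linalg.svd(q[:,:2]-q[:,:2].mean(0))[2][0] if len(q)<5000 else 0
        print(len(q),q.mean(0),r,np.degrees(np.arctan2(dr[1],dr[0])))
E
```

```text
top 488 ztop 0.1081424455713852
424 [0.5261614  0.08644276 0.10626172] ((526.5, 86.67626953125), (61.412452697753906, 10.277387619018555), 6.239918231964111) -173.5078057150704
top 581 ztop 0.07304976045698308
339 [0.66994908 0.01093442 0.07109855] ((670.5006103515625, 11.044187545776367), (62.07560729980469, 10.139440536499023), 39.288326263427734) -140.72473951293253
top 482 ztop 0.07310321275011608
351 [ 0.57102776 -0.11675562  0.07113336] ((571.3158569335938, -117.16527557373047), (9.667259216308594, 62.268959045410156), 57.3759651184082) 147.31246721214916
side 1235 ztop 0.10656909825150825
1166 [0.52770908 0.09163168 0.09450388] ((527.9097290039062, 89.5306396484375), (62.12757873535156, 15.622808456420898), 6.122832775115967) -173.59537506563692
```

```bash
python3 -m creep '[[0.247,-0.5,0,0,0,0.035,0],[0.247,-0.5,0,0,0,0.035,0],[0.247,-0.5,0,0,0,0.035,0],[0.247,-0.5,0,0,0,0.035,0],[0.247,-0.5,0,0,0,0.035,0],[0.247,-0.5,0,0,0,0.035,0],[0.247,-0.5,0,0,0,0.035,0],[0.247,-0.5,0,0,0,0.035,0],[0.247,-0.5,0,0,0,0.036,0],[0.247,-0.5,0,0,0,0.036,0],[0,0,0,0,0,0,0],[0,0,0,0,0,0,0]]'
cat > s.py <<'E'
from workcell import arm
import numpy as np
from scipy.spatial.transform import Rotation as R
s=arm.observe();M=R.from_rotvec(s["tool_rot"]).as_matrix()
print(s["time"],s["ee_pos"].round(4),"yaw_y",np.degrees(np.arctan2(M[1,1],M[0,1])).round(2),"z",M[:,2].round(3),"F",s["contact_force"].round(1),"T",s["ft_torque"].round(2),"op",round(s["opening"],4),"q6",s["qpos"][5].round(3),"tau6",s["tau"][5].round(3))
E
python3 s.py
python3 - <<'E'
from workcell import arm
import cv2
cv2.imwrite("pics/w1.png",arm.capture("wrist")["pixels"][:,:,::-1])
E
```

```text
time: 1.6
ee_pos: [0.5262, 0.0871, 0.219]
tool_rot: [0.169, -3.136, -0.001]
contact_force: [-0.8, -0.0, 0.3]
opening: 0.0939
1.6 [0.5262 0.0871 0.219 ] yaw_y 96.16 z [-0.001  0.    -1.   ] F [-0.8 -0.   0.3] T [ 0.05 -0.05 -0.01] op 0.0939 q6 -1.727 tau6 -0.003
```

View pics/w1.png

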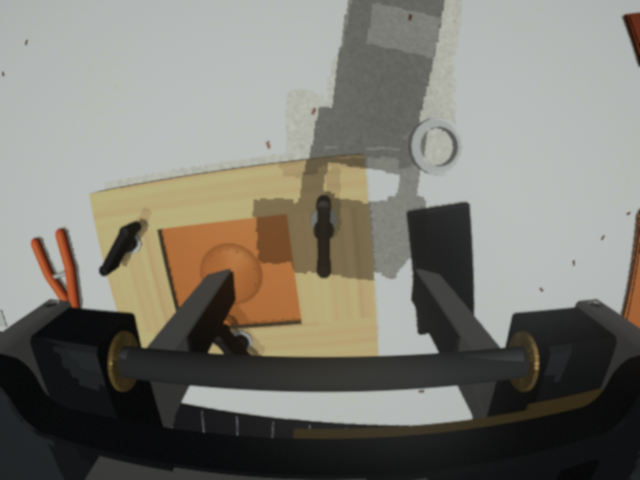

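The wrist picture shows the wing, at (323,237), centred between the fingers (about 225 and 420) and square to them. Descending, then closing.

```bash
python3 -m creep '[[0,0,-0.3,0,0,0,0],[0,0,-0.3,0,0,0,0],[0,0,-0.3,0,0,0,0],[0,0,-0.24,0,0,0,0],[0,0,-0.1,0,0,0,0],[0,0,0,0,0,0,0],[0,0,0,0,0,0,0.5],[0,0,0,0,0,0,0.5],[0,0,0,0,0,0,0.7],[0,0,0,0,0,0,0.7],[0,0,0,0,0,0,0.8],[0,0,0,0,0,0,0.8]]'; python3 s.py
python3 - <<'E'
from workcell import arm
import cv2
cv2.imwrite("pics/w2.png",arm.capture("wrist")["pixels"][:,:,::-1])
E
```

```text
time: 3.15
ee_pos: [0.5267, 0.0867, 0.0954]
tool_rot: [0.17, -3.137, -0.0]
contact_force: [0.4, 0.4, -0.3]
opening: 0.0375
3.15 [0.5267 0.0867 0.0954] yaw_y 96.19 z [-0.  0. -1.] F [ 0.4  0.4 -0.3] T [0.06 0.02 0.04] op 0.0375 q6 -1.728 tau6 0.0
```

View pics/w2.png

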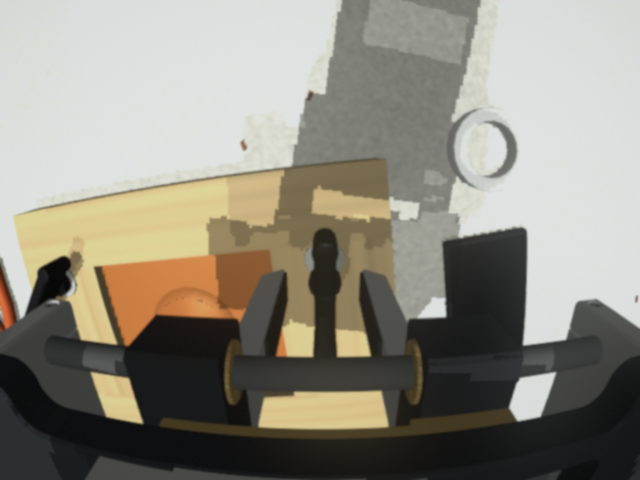

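The wing (325,290) sits centred between the fingertips (about 278 and 370). Closing.

```bash
python3 -m creep '[[0,0,0,0,0,0,0.85],[0,0,0,0,0,0,0.9],[0,0,0,0,0,0,1],[0,0,0,0,0,0,1],[0,0,0,0,0,0,1],[0,0,0,0,0,0,1]]'; python3 s.py
```

```text
time: 3.95
ee_pos: [0.5266, 0.0874, 0.0954]
tool_rot: [0.17, -3.137, -0.002]
contact_force: [-0.4, 6.3, 0.1]
opening: 0.0095
3.95 [0.5266 0.0874 0.0954] yaw_y 96.19 z [-0.     0.001 -1.   ] F [-0.4  6.3  0.1] T [ 1.03 -0.02  0.  ] op 0.0095 q6 -1.728 tau6 -0.011
```

```bash
python3 -m creep '[[0,0.007,0,0,0,-0.03,1],[0,0,0,0,0,-0.04,1],[0,0,0,0,0,-0.04,1],[0,0,0,0,0,-0.04,1],[0,0,0,0,0,-0.04,1],[0,0,0,0,0,-0.04,1],[0,0,0,0,0,0,1]]'; python3 s.py
```

```text
time: 4.82
ee_pos: [0.5266, 0.0878, 0.0955]
tool_rot: [-0.396, -3.116, -0.001]
contact_force: [0.7, 5.0, 0.5]
opening: 0.0103
4.825 [0.5266 0.0878 0.0955] yaw_y 75.53 z [-0.     0.001 -1.   ] F [0.7 5.  0.5] T [ 0.87 -0.01 -0.02] op 0.0103 q6 -1.366 tau6 0.102
```

```bash
for i in 1; do python3 -m creep '[[0,0.003,0,0,0,-0.02,1],[0,0,0,0,0,-0.02,1],[0,0,0,0,0,-0.02,1],[0,0,0,0,0,0,1]]'; python3 s.py; done
```

```text
time: 5.32
ee_pos: [0.5267, 0.0879, 0.0954]
tool_rot: [-0.545, -3.094, -0.001]
contact_force: [-0.9, 4.4, 0.2]
opening: 0.0095
5.325 [0.5267 0.0879 0.0954] yaw_y 70.03 z [ 0.  0. -1.] F [-0.9  4.4  0.2] T [ 0.95  0.03 -0.01] op 0.0095 q6 -1.27 tau6 0.02
```

```bash
python3 -m creep '[[0,0,0,0,0,-0.02,1],[0,0,0,0,0,-0.02,1],[0,0,0,0,0,-0.02,1],[0,0,0,0,0,0,1]]' >/dev/null; python3 s.py
```

```text
5.825 [0.5267 0.088  0.0954] yaw_y 64.63 z [ 0.     0.001 -1.   ] F [0.8 6.1 0.1] T [ 1.05 -0.04 -0.04] op 0.0098 q6 -1.175 tau6 0.019
```

```bash
python3 -m creep '[[0,0,0,0,0,-0.02,1],[0,0,0,0,0,-0.02,1],[0,0,0,0,0,0,1]]' >/dev/null; python3 s.py
```

```text
6.2 [0.5267 0.0881 0.0954] yaw_y 61.03 z [ 0.     0.001 -1.   ] F [-0.4  5.7 -0.8] T [ 1.05 -0.08 -0.05] op 0.0097 q6 -1.113 tau6 0.019
```

```bash
python3 -m creep '[[0,0,0,0,0,-0.02,1],[0,0,0,0,0,-0.02,1],[0,0,0,0,0,0,1]]' >/dev/null; python3 s.py
```

```text
6.575 [0.5267 0.0881 0.0954] yaw_y 57.43 z [ 0.     0.001 -1.   ] F [ 0.3  5.9 -0.9] T [ 1.1  -0.01 -0.04] op 0.0103 q6 -1.05 tau6 0.019
```

```bash
python3 -m creep '[[0,0,0,0,0,-0.02,1],[0,0,0,0,0,-0.02,1],[0,0,0,0,0,0,1]]' >/dev/null; python3 s.py
```

```text
6.95 [0.5268 0.0882 0.0955] yaw_y 53.82 z [ 0.     0.001 -1.   ] F [ 1.3  6.  -0.3] T [ 1.1  -0.1  -0.05] op 0.0096 q6 -0.987 tau6 0.019
```

```bash
python3 -m creep '[[0,0,0,0,0,-0.02,1],[0,0,0,0,0,-0.02,1],[0,0,0,0,0,0,1]]' >/dev/null; python3 s.py
```

```text
7.325 [0.5268 0.0882 0.0954] yaw_y 50.22 z [ 0.001  0.001 -1.   ] F [ 0.4  5.9 -0.5] T [ 1.17 -0.1  -0.02] op 0.0099 q6 -0.924 tau6 0.019
```

```bash
python3 -m creep '[[0,0,0,0,0,-0.02,1],[0,0,0,0,0,-0.02,1],[0,0,0,0,0,0,1]]' >/dev/null; python3 s.py
```

```text
7.7 [0.5269 0.0882 0.0955] yaw_y 46.62 z [ 0.001  0.001 -1.   ] F [-0.   6.5 -0.8] T [ 1.21 -0.13 -0.03] op 0.0099 q6 -0.861 tau6 0.019
```

```bash
python3 -m creep '[[0,0,0,0,0,-0.02,1],[0,0,0,0,0,-0.02,1],[0,0,0,0,0,0,1]]' >/dev/null; python3 s.py
python3 - <<'E'
from workcell import arm
from h import *
c=arm.capture("wrist");s=arm.capture("side")["pixels"][150:400,180:440,::-1]
s=cv2.resize(s,None,fx=1.5,fy=1.5)
w=cv2.resize(c["pixels"][:,:,::-1],(500,375));cv2.imwrite("pics/m3.png",np.hstack([s[:375,:300],w]))
E
```

```text
8.075 [0.5269 0.0883 0.0955] yaw_y 43.02 z [ 0.001  0.001 -1.   ] F [ 1.1  6.9 -0.4] T [ 1.17 -0.13  0.02] op 0.0097 q6 -0.799 tau6 0.019
```

View pics/m3.png

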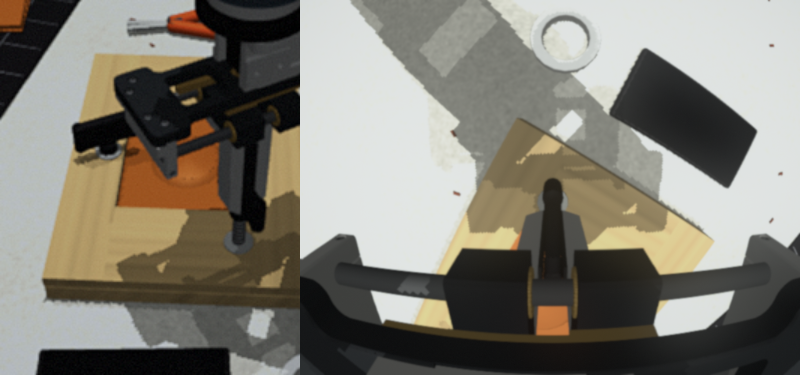

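The left half is the side view, the right half the wrist view. The wing at (553,230) is still held square between the pads, so it is turning with the gripper. It has gone 0.93 rad with no resistance yet, so I'll keep going in small steps.

```bash
python3 -m creep '[[0,0,0,0,0,-0.02,1],[0,0,0,0,0,-0.02,1],[0,0,0,0,0,0,1]]' >/dev/null; python3 s.py
```

```text
8.55 [0.527  0.0884 0.0954] yaw_y 39.42 z [ 0.001  0.001 -1.   ] F [ 1.2  6.7 -2. ] T [ 1.26 -0.27  0.01] op 0.0097 q6 -0.736 tau6 0.019
```

```bash
python3 -m creep '[[0,0,0,0,0,-0.02,1],[0,0,0,0,0,0,1]]' >/dev/null; python3 s.py
```

```text
8.8 [0.527  0.0883 0.0955] yaw_y 37.71 z [ 0.001  0.001 -1.   ] F [ 1.2  6.3 -0.8] T [ 1.29 -0.22  0.4 ] op 0.0096 q6 -0.705 tau6 0.459
```

```bash
python3 -m creep '[[0,0,0,0,0,0,1]]' >/dev/null; python3 s.py
```

```text
8.925 [0.527  0.0883 0.0955] yaw_y 37.72 z [ 0.001  0.001 -1.   ] F [ 1.1  6.1 -1.5] T [ 1.32 -0.24  0.41] op 0.0097 q6 -0.706 tau6 0.412
```

Resistance is steady at about 0.41 N m and is a pure torque, so the thread has bitten. Turning back about 47°.

```bash
python3 -m creep '[[0,0,0,0,0,0.04,1],[0,0,0,0,0,0.05,1],[0,0,0,0,0,0.05,1],[0,0,0,0,0,0.05,1],[0,0,0,0,0,0.05,1],[0,0,0,0,0,0.05,1],[0,0,0,0,0,0.05,1],[0,0,0,0,0,0.05,1],[0,0,0,0,0,0.05,1],[0,0,0,0,0,0.05,1],[0,0,0,0,0,0.03,1],[0,0,0,0,0,0,1]]' >/dev/null; python3 s.py
```

```text
10.425 [0.5266 0.0877 0.0954] yaw_y 84.44 z [-0. -0. -1.] F [-1.   4.2  1. ] T [0.84 0.14 0.06] op 0.0096 q6 -1.521 tau6 -0.058
```

```bash
python3 -m creep '[[0,0,0,0,0,0,0.85],[0,0,0,0,0,0,0.6],[0,0,0,0,0,0,0.4],[0,0,0,0,0,0,0.3],[0,0,0,0,0,0,0.3],[0,0,0.1,0,0,0,0.3],[0,0,0.3,0,0,0,0.3],[0,0,0.4,0,0,0,0.3],[0,0,0.4,0,0,0,0.3],[0,0,0.3,0,0,0,0.3],[0,0,0,0,0,0,0.3],[0,0,0,0,0,0,0.3]]'; python3 -m creep '[[-0.3,0.4,0,0,0,0,0.3],[-0.3,0.5,0,0,0,0,0.3],[-0.2,0.5,0,0,0,0,0.3],[0,0.5,0,0,0,0,0.3],[0,0.5,0,0,0,0,0.3],[0,0.5,0,0,0,0,0.3],[0,0,0,0,0,0,0.3],[0,0,0,0,0,0,0.3]]'; python3 s.py
python3 - <<'E'
from workcell import arm
from h import *
c=arm.capture("top");cv2.imwrite("pics/top4.png",c["pixels"][:,:,::-1]);W=pts(c);d=c["pixels"].max(-1)<70
for b in [(250,240,300,310),(315,145,360,195),(415,215,460,270)]:
    m=np.zeros((480,640),bool);m[b[1]:b[3],b[0]:b[2]]=1
    p=W[m&d&(c["z_map"]>0)];q=p[p[:,2]>np.percentile(p[:,2],95)-.006]
    print(len(q),q.mean(0),cv2.minAreaRect((q[:,:2]*1000).astype(np.float32)))
E
```

```text
time: 11.92
ee_pos: [0.526, 0.0878, 0.2442]
tool_rot: [-0.151, -3.136, 0.0]
contact_force: [0.2, 0.3, 0.4]
opening: 0.0657
time: 12.92
ee_pos: [0.446, 0.377, 0.2436]
tool_rot: [-0.151, -3.135, 0.003]
contact_force: [0.9, -0.5, -0.0]
opening: 0.0658
12.925 [0.446  0.377  0.2436] yaw_y 84.5 z [-0.003 -0.002 -1.   ] F [ 0.9 -0.5 -0. ] T [0.03 0.   0.01] op 0.0658 q6 -0.967 tau6 0.002
423 [0.52630984 0.08654614 0.10631211] ((526.1697998046875, 86.80528259277344), (10.747788429260254, 62.19688415527344), 85.16717529296875)
347 [0.66986055 0.01098787 0.07101038] ((670.436279296875, 11.318550109863281), (62.322818756103516, 9.9817476272583), 39.08501052856445)
344 [ 0.57122779 -0.11699534  0.07120079] ((571.1094360351562, -117.22288513183594), (10.114541053771973, 61.613311767578125), 57.251060485839844)
```

View pics/top4.png

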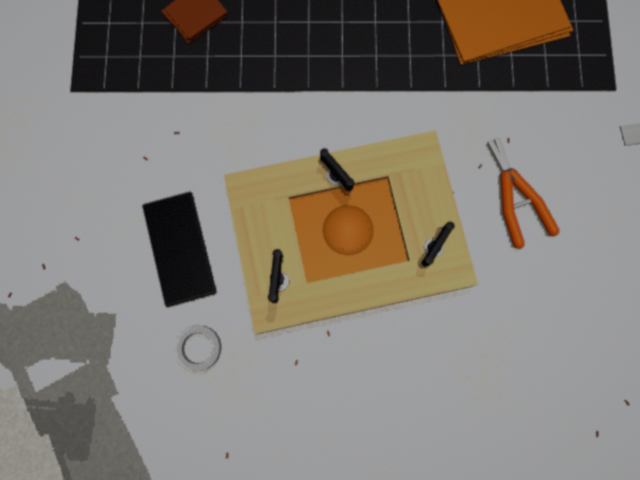

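The proud wing at (276,276) now lies at -4.8° (6.2° at the start), let go. The tight ones at (337,170) and (438,244) have not moved.

```bash
python3 -c "
from workcell import arm
print(arm.job_done())"
```

```text
the job is handed in; nothing more can be done
None
```

The proud wing screw bound after about 58° clockwise. I turned it back about 47° until it was free, let go and handed the job in; no verdict is reported.

- **Binding:** the screw turned freely for about 57°. At 58° the wrist torque rose to a steady 0.41 N m with no change in side force, and I stopped there. At the stated 3 N m per rad, that is roughly 0.13 rad past the point where it began to bind. The jump came within a 1.8° step, so it was sharper than that rate would give.
- **Turn back:** the twisting torque fell to almost nothing (about 0.06 N m).
- **Final check:** in the last top view the proud wing stands about 11° clockwise of where it started, which agrees with the tool's readings. The two tight screws moved by less than 1 mm and 0.3°, within measurement noise. The gripper was clear of everything with no contact force, at 12.9 s of the 40 s allowed.
- **One disagreement:** while gripping, a side force of about 6 N along y stayed on the tool from roughly 1 mm of misalignment. It did no harm and disappeared on release.

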